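Check a trolley brake lever for its gap to the bar

ROBOT

A 6-joint arm with a two-finger parallel gripper is mounted at the origin on the work surface. World frame = base frame: x ahead of the robot, y to its left, z up, the work surface at z = 0. Lengths are in m, angles in degrees, forces in N, time in s.
With the tool pointing down it reaches from about 0.375 to 0.9 m from the base axis. Payload 3.1 kg.
Tool frame: the origin (TCP) lies at the very end of the fingers, on their centre line; the grasp point (between the pads) lies 19 mm behind it (grasp_offset is the distance from the TCP to the grasp point, in m); z points along the fingers, y is the direction in which the jaws open and shut (so a half turn about z gives the same grasp; the last joint's range is limited). The gripper opens to 87 mm and grips with 3 to 60 N. Pads are 19 mm wide; open, the fingers measure 117 mm over their backs; the gripper's body (75 mm by 190 mm) begins 51 mm behind the grasp point.
Start: joints at [-83.795, 30.224, 82.088, -0, 67.689, -10.227], TCP at [0.177, -0.599, 0.223] pointing down, gripper open.
Joint ranges: [-176.69, 176.69], [-43.24, 126.21], [12.49, 139.97], [-82, 262], [0, 151.66], [-163.58, 163.58]. Speed limits (degrees/s): [159.86, 159.86, 180, 180, 180, 180].

INTERFACE

Orientations are given as a 3x3 rotation matrix whose columns are the frame's x, y, z axes.
In Python, from rig import * gives the robot as it stands. The module is installed in compiled form; this text tells all that it offers.
- The arm moves only by the tool play_rows, never from a script. Its argument "plan" is a list that holds one entry, the list of rows, each a list of 7 numbers: the shift along the world's x, y, z each as a share of 5 cm, from -1 to 1, then the turn, a rotation vector about the world's x, y, z each as a share of pi rad, from -1 to 1, then the gripper's target within -1 to 1 (fully open at 1, half-way at 0, shut at -1). A call has 1 to 12 rows; each row shifts and turns the commanded pose from where the row before left it; what a row does not reach is not made up. A row lasts 1/10 s, in which the tool goes at most 50 mm and 8.59 degrees, less where a joint would pass 70% of its speed; a pose out of reach is approached as far as the arm can. A call with a number of a shift or a turn outside -1 to 1 is refused whole. A call with a gripper value outside its range is refused whole. The fingers move at their own pace and stop on an object; the grip force is fixed at half the most. Time passes only in rows, so rows that do not move let the fingers close. It gives the time, the measured TCP pose, the force and the opening at its end, in the units of the state.
- read_state(): the state, without advancing time (a new reading comes with each control period).
- capture(name): name is "scene" or "side" or "wrist"; returns the picture (400x640x3 uint8, red, green, blue); there is no depth.
- camera_params(name): a dict with "intrinsics" (3x3 intrinsics, pixels), "k1" (the pictures are not rectified: a ray, as slopes to the right and down, at radius r is drawn at 1 + k1 r^2 times it, then the intrinsics apply), "R" (3x3) and "t" (3): a world point X has camera coordinates R X + t; the wrist camera has in their place "mount" (4x4, takes a point from camera to tool coordinates, whose origin is the TCP and whose axes are the flange's). Camera axes: x right, y down, z forward; pixel columns grow to the right and rows downward; lengths in m; the calibration is good to about 2 mm. A picture is of the moment at which its call begins: read the wrist's pose just before it. camera_params takes no time and is no camera call.
- hand_in(): hands the job in, once; it reports no verdict.
The state is a dict: "time_s": time; "joint_positions": joint angles; "qvel": joint speeds; "tau": joint torques, N m; "position": TCP position; "tcp_rot": TCP orientation; "force": force on the tool from outside, world axes, zero at the start; "moment": the same for the moment, N m; "opening": opening from 0.0 (shut) to 1.0 (fully open).
Only numpy, scipy, OpenCV 4.12 (cv2) and the standard library are available. Lean on these libraries where they do the work, as an engineer would, in place of code of your own. Each camera call takes 0.05 s, during which the arm holds its last target. There are 200 camera calls.

TASK

Two push handles for board trolleys stand on the bench; on the one with the long brake lever, press the lever in towards the bar with the outside of the fingers until it comes up against its stop, let it come all the way back out, then press it in to its stop again and keep it there: the program finishes while still holding the lever in, so that I can see that it stops short of the bar. Use ordinary hand force, do not grip the lever or squeeze it against the bar (keep the fingers off the bar), and leave the other handle's short lever and the things on the bench alone.

Things in the scene. Friction and masses are not known exactly. Their poses are not given: they have to be found in the camera images.
- brake_lever (a joint): Long brake lever: a flat aluminium blade 12 mm thick, 14 mm high, 145 mm long from pivot to the centre of its 20 mm ball end. It swings level about an upright pivot. 0 = fully out, where its spring keeps it; 0.36 rad = pressed in against its stop, the blade then still some 26 mm clear of the bar's rubber grip. Pressed 110 mm from the pivot it takes about 3 N to start moving and 7.5 N at the stop (nearer the pivot more); released, it springs out by itself.
- brake_lever_pivot (a point): On the pivot axis of the long lever, mid-height of the blade, 120 mm above the bench. Axes turn with the lever: -y runs along the blade to its ball end, +x is level, square to the blade and towards the bar (the way to press), z up.
- brake_press (a point): Good place to press the long lever: on its outer face (the side away from the bar), 110 mm from the pivot, mid-height of the blade. Axes as for brake_lever_pivot.
- brake_bar: The bar behind the long lever; origin at its middle, on its axis, 120 mm above the bench. Level along y, steel, 22 mm thick, 240 mm long, with a 30 mm thick rubber grip. The lever's pivot lies at x -40 mm, y +65 mm from here, in a small clamp; the blade runs from there to -y, on the -x side of the bar; pressed in, it is nearly parallel to the bar.
- brake_handle: Wooden stand of that bar, fixed to the bench, axes parallel to the bar's: base 110 x 210 x 18 mm (x, y, z), two posts 142 mm high carrying the bar at y -90 and +90 mm. Origin under the centre of the base, below the bar's middle. Above and outside the lever (-x) there is free room.
- lock_lever (a joint): The short lever on the other handle, 80 mm long from pivot to ball end, otherwise alike: 0 = fully out, 0.36 = in. To be left alone.
- lock_bar: The bar of the other handle, with the short lever; stand, sizes and axes the same as those of the brake bar.
- glue: White glue bottle, 44 mm across, 110 mm tall, standing loose between the handles; origin at the centre of its foot.
- driver: Screwdriver, 190 mm long, lying loose on the bench on the robot's side of the handles, roughly across it; origin under its middle.
- offcut: Loose wooden offcut 60 x 90 x 40 mm beyond the handles; origin under its centre.
- jar: Loose glass jar with steel cap, 64 mm across, 80 mm tall, beyond the handles; origin at the centre of its foot.

How it is judged:
By the outcome, as a careful person would: the job done as asked, in the order asked, and still so for the second after the job is handed in, while the arm keeps its last pose, push and grip.
It also fails if it takes over 48 s, if anything falls off the work surface, if the arm or the gripper's body presses on something with over 40 N, if the wrist force passes 120 N, or if a joint passes its speed limit or range.

## Working session

There is one attempt and no reset: what is moved stays moved. The work goes in short steps, Python scripts to look and compute and a tool call to move; the robot and the scene stay as the last step left them, time stands still between calls to the robot, and variables do not carry over. Pictures are saved under pics/ and viewed, about 8 in all and at most 12, crops included, and the job is handed in when it is done.

Besides the shell and the picture viewer there is one more tool, called as name(argument=value, ...) on one line, values as JSON. play_rows: Moves the arm, as the interface text tells. Its arguments: {"type":"object","properties":{"plan":{"type":"array"}},"required":["plan"]}

```bash
mkdir -p pics; cat > h.py <<'E'
from rig import *
import numpy as np, cv2
def ray(name,u,v):
    p=camera_params(name);K=np.array(p["intrinsics"]);k=p["k1"]
    d=np.array([(u-K[0,2])/K[0,0],(v-K[1,2])/K[1,1]]);s=d.copy()
    for _ in range(30): s=d/(1+k*(s@s))
    c=np.array([s[0],s[1],1.])
    if "R" in p:
        R=np.array(p["R"]);t=np.array(p["t"]); return -R.T@t, R.T@c
    M=np.array(p["mount"]);s=read_state();T=np.array(s["tcp_rot"]);o=np.array(s["position"])
    return T@M[:3,3]+o, T@M[:3,:3]@c
def atz(name,u,v,z):
    o,d=ray(name,u,v); return o+d*(z-o[2])/d[2]
def tri(rays):
    A=0;b=0
    for o,d in rays:
        d=d/np.linalg.norm(d);P=np.eye(3)-np.outer(d,d);A=A+P;b=b+P@o
    x=np.linalg.solve(A,b); return x,[np.linalg.norm((np.eye(3)-np.outer(d,d)/(d@d))@(x-o)) for o,d in rays]
def proj(name,X):
    p=camera_params(name);c=np.array(p["R"])@X+np.array(p["t"]);s=c[:2]/c[2];s=s*(1+p["k1"]*(s@s))
    K=np.array(p["intrinsics"]);return K[:2,:2]@s+K[:2,2]
def save(name,f,crop=None,sc=1):
    im=capture(name)[:,:,::-1]
    if crop: im=im[crop[1]:crop[3],crop[0]:crop[2]]
    cv2.imwrite("pics/"+f,cv2.resize(im,None,fx=sc,fy=sc,interpolation=cv2.INTER_CUBIC))
E
python3 -c "
from h import *
save('scene','s1.png');save('side','d1.png')
s=read_state();print(s['position'],s['tcp_rot'],s['force'],s['time_s'],s['opening'])
for n in('scene','side'):
  o,d=ray(n,320,200);print(n,o,d)"
```

```text
[ 0.17678556 -0.59878491  0.22167687] [[ 9.59150484e-01  2.82896298e-01 -1.85288529e-04]
 [ 2.82896111e-01 -9.59148571e-01  1.95165087e-03]
 [ 3.74395579e-04 -1.92434428e-03 -9.99998078e-01]] [0.26045347 0.21385592 0.93935906] 0.1 1.0024779668948274
scene [1.22474835 0.42587035 0.58750167] [-0.71585548 -0.4828691  -0.50485295]
side [0.30884217 0.77953488 0.77305321] [ 0.28664624 -0.73342265 -0.61655768]
```

View pics/s1.png

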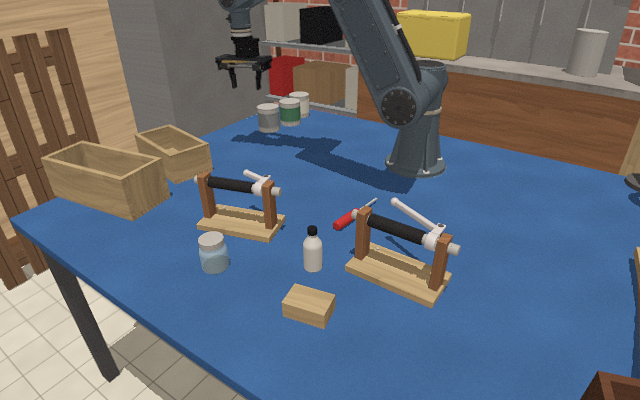

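View pics/d1.png

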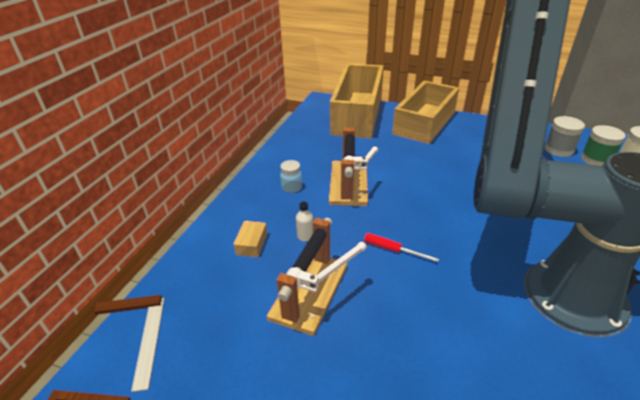

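The scene and side views show the long-lever handle at about (405,250) in scene and (310,275) in side. Its lever faces the robot, with the ball near (396,204) / (363,247). I'll enlarge both.

```bash
python3 -c "
from h import *
save('scene','s2.png',(325,185,475,305),5);save('side','d2.png',(255,200,405,340),4)"
```

```text
(no output)
```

View pics/s2.png

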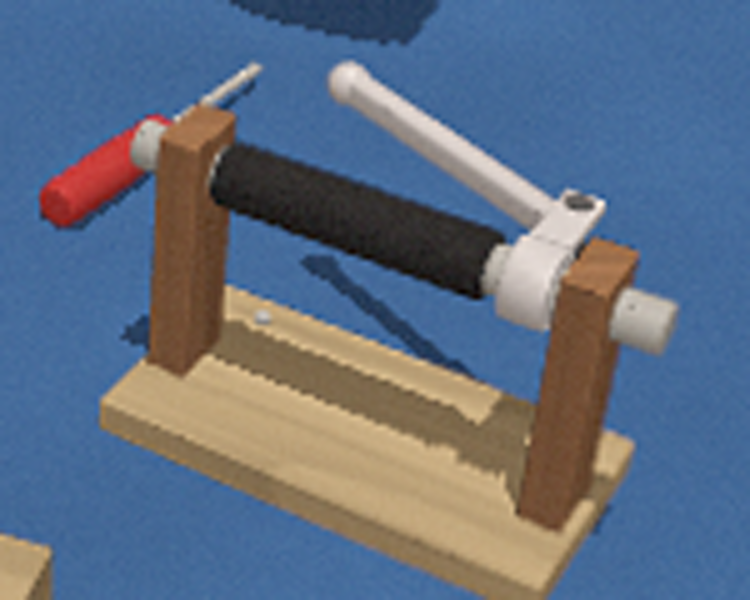

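View pics/d2.png

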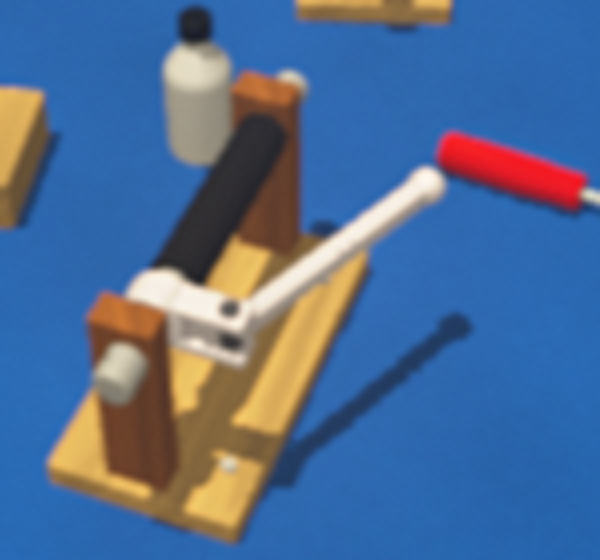

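Ball centre is at scene crop (347,84) and side crop (428,184). The pivot bolt is at (580,203) / (230,308), and the bar end faces are at (655,325) / (120,375) and (150,142) / (292,83).

```bash
python3 -c "
from h import *
S=lambda u,v:ray('scene',325+(u+.5)/5-.5,185+(v+.5)/5-.5)
D=lambda u,v:ray('side',255+(u+.5)/4-.5,200+(v+.5)/4-.5)
np.set_printoptions(precision=4,suppress=True)
r={}
for n,a,b in [('ball',(347,84),(428,184)),('bolt',(580,203),(230,308)),('end+',(658,325),(118,378)),('end-',(146,142),(294,83))]:
  r[n],e=tri([S(*a),D(*b)]);print(n,r[n],e)
d=r['end+']-r['end-'];print('bar len',np.linalg.norm(d),np.degrees(np.arctan2(-d[0],d[1])),(r['end+']+r['end-'])/2)
l=(r['ball']-r['bolt'])[:2];print('lever',np.linalg.norm(l),np.degrees(np.arctan2(l[0],-l[1])))
b=np.degrees(np.arctan2(-d[0],d[1]));y=np.array([d[0],d[1]])/np.hypot(d[0],d[1]);x=np.array([y[1],-y[0]]);m=((r['end+']+r['end-'])/2)[:2]
print('piv pred',m-.04*x+.065*y,x,y)
# driver, glue
for n,u,v in [('drvhandle',440,140),('drvneck',580,195)]: print(n,(lambda o,d:o+d*(.015-o[2])/d[2])(*D(u,v)))
print('drvtip',atz('side',438,261,.005)); print('glue foot',atz('scene',313,268,0),atz('side',305,238,0))
"
```

```text
ball [0.4709 0.1253 0.1191] [np.float64(0.001144309031190851), np.float64(0.001144309031190853)]
bolt [0.5346 0.2574 0.1361] [np.float64(0.0009105408066492344), np.float64(0.0009105408066492485)]
end+ [0.5754 0.305  0.1202] [np.float64(0.0018083357817801889), np.float64(0.0018083357817802656)]
end- [0.5673 0.0717 0.1203] [np.float64(0.0016614790379418526), np.float64(0.001661479037941919)]
bar len 0.23343466129751722 -1.993902646936284 [0.5714 0.1883 0.1202]
lever 0.14666692469402537 -25.75123943611042
piv pred [0.5337 0.2547] [ 0.9994 -0.0348] [0.0348 0.9994]
drvhandle [ 0.5007 -0.0226  0.015 ]
drvneck [ 0.4043 -0.0022  0.015 ]
drvtip [0.3078 0.0003 0.005 ]
glue foot [0.6566 0.0214 0.    ] [0.6493 0.0249 0.    ]
```

play_rows(plan=[[[0.4, 0.6, 0.05, 0, 0, 0.027, -1], [0.4, 0.6, 0.05, 0, 0, 0.027, -1], [0.4, 0.6, 0.05, 0, 0, 0.027, -1], [0.4, 0.6, 0.05, 0, 0, 0.027, -1], [0.4, 0.6, 0.05, 0, 0, 0.027, -1], [0.4, 0.6, 0.05, 0, 0, 0.027, -1], [0.4, 0.6, 0.05, 0, 0, 0.027, -1], [0.4, 0.6, 0.05, 0, 0, 0.027, -1], [0.4, 0.6, 0.05, 0, 0, 0.027, -1], [0.4, 0.6, 0.05, 0, 0, 0.027, -1], [0.4, 0.6, 0.05, 0, 0, 0.027, -1], [0.4, 0.6, 0.05, 0, 0, 0.027, -1]]])

```text
time_s: 1.4
position: [0.4174, -0.2381, 0.2527]
tcp_rot: [[0.26, 0.966, 0.0], [0.966, -0.26, -0.0], [-0.0, 0.0, -1.0]]
force: [0.8, -0.1, -0.0]
opening: 0.027
```

play_rows(plan=[[[0, 0.7, 0, 0, 0, 0, -1], [0, 0.7, 0, 0, 0, 0, -1], [0, 0.7, 0, 0, 0, 0, -1], [0, 0.7, 0, 0, 0, 0, -1], [0, 0.7, 0, 0, 0, 0, -1], [0, 0.7, 0, 0, 0, 0, -1], [0, 0.7, 0, 0, 0, 0, -1], [0, 0.7, 0, 0, 0, 0, -1], [0, 0.7, 0, 0, 0, 0, -1], [0, 0.7, 0, 0, 0, 0, -1], [0, 0.7, 0, 0, 0, 0, -1], [0, 0, 0, 0, 0, 0, -1]]])

```text
time_s: 2.6
position: [0.4163, 0.1487, 0.2526]
tcp_rot: [[0.258, 0.966, 0.0], [0.966, -0.258, 0.001], [0.001, -0.0, -1.0]]
force: [-0.4, -0.3, -0.5]
opening: 0.004
```

```bash
python3 -c "
from h import *
s=read_state();print(s)
save('wrist','w1.png')"
```

```text
{'time_s': 2.6, 'joint_positions': array([5.06442160e+00, 1.36124261e+01, 1.04977458e+02, 8.55871297e-02,
       6.13888756e+01, 1.99851306e+01]), 'qvel': array([-3.80016679, -0.36807131,  0.91850083, -3.13623239,  0.03271134,
       -3.09073887]), 'tau': array([ 1.09023057e+00, -2.82759887e+01, -1.63125497e+01,  3.26565597e-01,
       -1.40038857e-02,  2.55801938e-01]), 'position': array([0.41633464, 0.14873348, 0.25259098]), 'tcp_rot': array([[ 2.58172787e-01,  9.66098726e-01,  2.53973646e-04],
       [ 9.66097803e-01, -2.58172892e-01,  1.33901877e-03],
       [ 1.35919343e-03, -1.00334825e-04, -9.99999071e-01]]), 'force': array([-0.44967968, -0.3234736 , -0.46905771]), 'moment': array([-0.06589836, -0.07466511, -0.00431451]), 'opening': 0.004462593525234757}
```

View pics/w1.png

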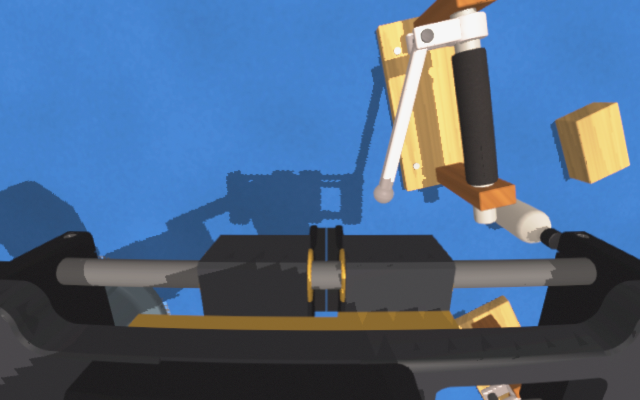

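Ball is at about (384,191) and the bolt at (427,36) in the wrist view. The space outside the lever is clear, so I'll cross-check the positions and descend.

```bash
python3 -c "
from h import *
print(atz('wrist',384,191,.12),atz('wrist',427,36,.135))"
```

```text
[0.47060898 0.12589655 0.12      ] [0.53350333 0.25453694 0.135     ]
```

play_rows(plan=[[[0.08, 0.21, -0.4, 0, 0, 0, -1], [0.08, 0.2, -0.4, 0, 0, 0, -1], [0, 0, -0.4, 0, 0, 0, -1], [0, 0, -0.4, 0, 0, 0, -1], [0, 0, -0.4, 0, 0, 0, -1], [0, 0, -0.4, 0, 0, 0, -1], [0, 0, -0.3, 0, 0, 0, -1], [0, 0, -0.2, 0, 0, 0, -1], [0, 0, 0, 0, 0, 0, -1], [0, 0, 0, 0, 0, 0, -1]]])

```text
time_s: 3.65
position: [0.4252, 0.1656, 0.1078]
tcp_rot: [[0.264, 0.965, 0.0], [0.965, -0.264, -0.0], [0.0, 0.0, -1.0]]
force: [-0.4, 0.1, -0.1]
opening: 0.004
```

play_rows(plan=[[[0.2, 0, 0, 0, 0, 0, -1], [0.2, 0, 0, 0, 0, 0, -1], [0.2, 0, 0, 0, 0, 0, -1], [0.1, 0, 0, 0, 0, 0, -1], [0, 0, 0, 0, 0, 0, -1], [0, 0, 0, 0, 0, 0, -1]]])

```text
time_s: 4.25
position: [0.4595, 0.1661, 0.1074]
tcp_rot: [[0.263, 0.965, -0.001], [0.965, -0.263, -0.0], [-0.0, -0.001, -1.0]]
force: [-1.1, -0.1, -0.8]
opening: 0.005
```

play_rows(plan=[[[0.1, 0, 0, 0, 0, 0, -1], [0.1, -0.05, 0, 0, 0, 0, -1], [0.1, -0.05, 0, 0, 0, 0, -1], [0, 0, 0, 0, 0, 0, -1], [0, 0, 0, 0, 0, 0, -1]]])

```text
time_s: 4.75
position: [0.4743, 0.1612, 0.1074]
tcp_rot: [[0.263, 0.965, -0.001], [0.965, -0.263, 0.0], [0.0, -0.001, -1.0]]
force: [-1.8, 2.8, 0.5]
opening: 0.002
```

play_rows(plan=[[[0.1, -0.04, 0, 0, 0, 0, -1], [0.1, -0.04, 0, 0, 0, 0, -1], [0.1, -0.05, 0, 0, 0, 0, -1], [0.1, -0.05, 0, 0, 0, 0, -1], [0, 0, 0, 0, 0, 0, -1], [0, 0, 0, 0, 0, 0, -1]]])

```text
time_s: 5.35
position: [0.4938, 0.1525, 0.1072]
tcp_rot: [[0.263, 0.965, -0.003], [0.965, -0.263, 0.001], [0.0, -0.003, -1.0]]
force: [-4.5, 5.1, 1.6]
opening: 0.004
```

play_rows(plan=[[[0.06, -0.02, 0, 0, 0, 0, -1], [0.06, -0.02, 0, 0, 0, 0, -1], [0, 0, 0, 0, 0, 0, -1], [0, 0, 0, 0, 0, 0, -1]]])

```text
time_s: 5.75
position: [0.4991, 0.1508, 0.1071]
tcp_rot: [[0.263, 0.965, -0.004], [0.965, -0.263, 0.001], [0.0, -0.005, -1.0]]
force: [-5.6, 6.2, 2.0]
opening: 0.006
```

play_rows(plan=[[[0.04, 0, 0, 0, 0, 0, -1], [0, 0, 0, 0, 0, 0, -1], [0, 0, 0, 0, 0, 0, -1]]])

```text
time_s: 6.05
position: [0.5006, 0.1505, 0.1071]
tcp_rot: [[0.263, 0.965, -0.005], [0.965, -0.263, 0.001], [-0.001, -0.005, -1.0]]
force: [-7.1, 4.3, 3.3]
opening: 0.004
```

play_rows(plan=[[[0.04, 0, 0, 0, 0, 0, -1], [0, 0, 0, 0, 0, 0, -1], [0, 0, 0, 0, 0, 0, -1]]])

```text
time_s: 6.35
position: [0.5023, 0.1502, 0.1071]
tcp_rot: [[0.263, 0.965, -0.006], [0.965, -0.263, 0.0], [-0.001, -0.006, -1.0]]
force: [-6.8, 3.4, 3.1]
opening: 0.006
```

play_rows(plan=[[[0.04, 0, 0, 0, 0, 0, -1], [0, 0, 0, 0, 0, 0, -1], [0, 0, 0, 0, 0, 0, -1]]])

```text
time_s: 6.65
position: [0.504, 0.1499, 0.1071]
tcp_rot: [[0.263, 0.965, -0.007], [0.965, -0.263, -0.0], [-0.002, -0.006, -1.0]]
force: [-7.2, 3.0, 4.5]
opening: 0.004
```

play_rows(plan=[[[0.04, 0, 0, 0, 0, 0, -1], [0, 0, 0, 0, 0, 0, -1], [0, 0, 0, 0, 0, 0, -1]]])

```text
time_s: 6.95
position: [0.5057, 0.1496, 0.1071]
tcp_rot: [[0.262, 0.965, -0.007], [0.965, -0.262, -0.001], [-0.003, -0.007, -1.0]]
force: [-7.1, 1.3, 4.2]
opening: 0.003
```

play_rows(plan=[[[0.03, 0, 0, 0, 0, 0, -1], [0, 0, 0, 0, 0, 0, -1], [0, 0, 0, 0, 0, 0, -1]]])

```text
time_s: 7.25
position: [0.5067, 0.1495, 0.107]
tcp_rot: [[0.262, 0.965, -0.008], [0.965, -0.262, -0.001], [-0.003, -0.008, -1.0]]
force: [-8.6, 1.7, 5.0]
opening: 0.004
```

play_rows(plan=[[[0.04, 0, 0, 0, 0, 0, -1], [0, 0, 0, 0, 0, 0, -1], [0, 0, 0, 0, 0, 0, -1]]])

```text
time_s: 7.55
position: [0.5069, 0.1495, 0.107]
tcp_rot: [[0.262, 0.965, -0.012], [0.965, -0.262, -0.001], [-0.004, -0.011, -1.0]]
force: [-11.0, 1.0, 7.5]
opening: 0.006
```

play_rows(plan=[[[0.04, 0, 0, 0, 0, 0, -1], [0, 0, 0, 0, 0, 0, -1], [0, 0, 0, 0, 0, 0, -1]]])

```text
time_s: 7.85
position: [0.507, 0.1495, 0.1069]
tcp_rot: [[0.262, 0.965, -0.016], [0.965, -0.262, -0.002], [-0.006, -0.015, -1.0]]
force: [-13.8, 1.0, 10.6]
opening: 0.003
```

```bash
python3 -c "
from h import *
save('side','d3.png',(255,180,405,330),4)"
```

```text
(no output)
```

View pics/d3.png

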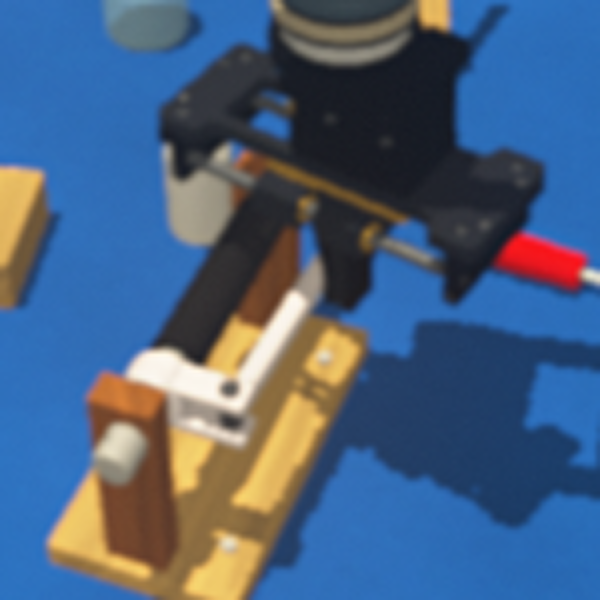

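The TCP stalled at x≈0.507 while the force rose past 8 N to 14 N, so the lever is on its stop. The picture shows the blade nearly parallel to the bar with a gap, and the fingers outside it. Now I'll release it fully.

play_rows(plan=[[[-0.1, 0, 0, 0, 0, 0, -1], [-0.1, 0.03, 0, 0, 0, 0, -1], [-0.1, 0.03, 0, 0, 0, 0, -1], [-0.1, 0.03, 0, 0, 0, 0, -1], [-0.15, 0.06, 0, 0, 0, 0, -1], [-0.15, 0.06, 0, 0, 0, 0, -1], [-0.15, 0.06, 0, 0, 0, 0, -1], [-0.15, 0.06, 0, 0, 0, 0, -1], [-0.2, 0, 0, 0, 0, 0, -1], [-0.2, 0, 0, 0, 0, 0, -1], [0, 0, 0, 0, 0, 0, -1], [0, 0, 0, 0, 0, 0, -1]]])

```text
time_s: 9.1
position: [0.4449, 0.1666, 0.1078]
tcp_rot: [[0.263, 0.965, 0.002], [0.965, -0.263, 0.0], [0.001, 0.002, -1.0]]
force: [0.7, -0.1, -0.2]
opening: 0.009
```

play_rows(plan=[[[0, 0, 0, 0, 0, 0, -1], [0, 0, 0, 0, 0, 0, -1], [0, 0, 0, 0, 0, 0, -1], [0, 0, 0, 0, 0, 0, -1], [0, 0, 0, 0, 0, 0, -1]]])

```text
time_s: 9.6
position: [0.4444, 0.1665, 0.1075]
tcp_rot: [[0.263, 0.965, 0.0], [0.965, -0.263, -0.0], [-0.0, 0.0, -1.0]]
force: [-0.3, -1.0, 0.3]
opening: 0.011
```

```bash
python3 -c "
from h import *
save('side','d4.png',(255,180,405,330),4)"
```

```text
(no output)
```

View pics/d4.png

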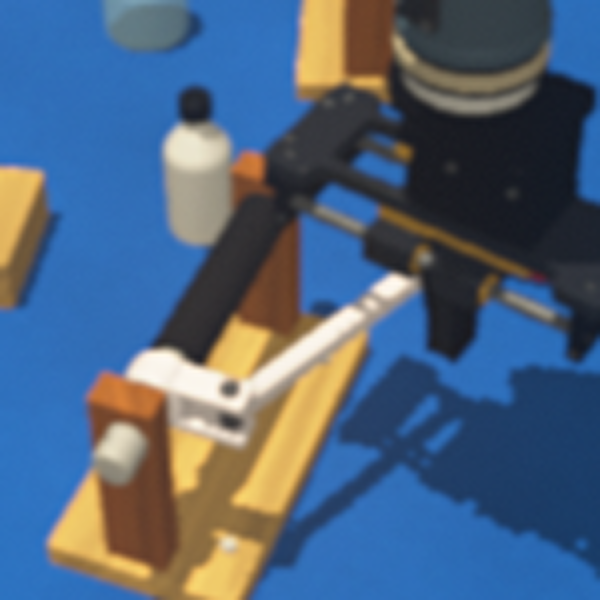

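The lever is fully out again: the blade runs (250,390)→(410,285), same as at the start. The force is about 0 and the fingers are clear of it. Pressing a second time.

play_rows(plan=[[[0.15, 0, 0, 0, 0, 0, -1], [0.15, 0, 0, 0, 0, 0, -1], [0.1, 0, 0, 0, 0, 0, -1], [0.1, -0.03, 0, 0, 0, 0, -1], [0.1, -0.04, 0, 0, 0, 0, -1], [0.1, -0.05, 0, 0, 0, 0, -1], [0.1, -0.05, 0, 0, 0, 0, -1], [0.1, -0.06, 0, 0, 0, 0, -1], [0.1, -0.06, 0, 0, 0, 0, -1], [0.1, -0.05, 0, 0, 0, 0, -1], [0.1, 0, 0, 0, 0, 0, -1], [0, 0, 0, 0, 0, 0, -1]]])

```text
time_s: 10.85
position: [0.5013, 0.1492, 0.1068]
tcp_rot: [[0.262, 0.965, -0.008], [0.965, -0.263, -0.001], [-0.003, -0.007, -1.0]]
force: [-7.3, 1.3, 3.0]
opening: 0.002
```

play_rows(plan=[[[0.06, 0, 0, 0, 0, 0, -1], [0.04, 0, 0, 0, 0, 0, -1], [0, 0, 0, 0, 0, 0, -1], [0, 0, 0, 0, 0, 0, -1]]])

```text
time_s: 11.25
position: [0.5049, 0.1486, 0.1068]
tcp_rot: [[0.262, 0.965, -0.01], [0.965, -0.262, -0.002], [-0.004, -0.009, -1.0]]
force: [-7.1, -0.5, 4.2]
opening: 0.007
```

play_rows(plan=[[[0.04, 0, 0, 0, 0, 0, -1], [0.04, 0, 0, 0, 0, 0, -1], [0, 0, 0, 0, 0, 0, -1], [0, 0, 0, 0, 0, 0, -1]]])

```text
time_s: 11.65
position: [0.5067, 0.1483, 0.1067]
tcp_rot: [[0.262, 0.965, -0.015], [0.965, -0.262, -0.003], [-0.006, -0.013, -1.0]]
force: [-11.0, -1.1, 7.3]
opening: 0.005
```

play_rows(plan=[[[0.04, 0, 0, 0, 0, 0, -1], [0.04, 0, 0, 0, 0, 0, -1], [0, 0, 0, 0, 0, 0, -1], [0, 0, 0, 0, 0, 0, -1], [0, 0, 0, 0, 0, 0, -1], [0, 0, 0, 0, 0, 0, -1]]])

```text
time_s: 12.25
position: [0.5069, 0.1483, 0.1065]
tcp_rot: [[0.261, 0.965, -0.022], [0.965, -0.261, -0.003], [-0.009, -0.021, -1.0]]
force: [-17.0, -1.3, 12.2]
opening: 0.006
```

```bash
python3 -c "
from h import *
save('side','d5.png',(255,180,405,330),4);save('scene','s5.png')
s=read_state();print(s['position'],s['force'],s['time_s'])"
```

```text
[0.50692011 0.14827936 0.10653575] [-17.61666952  -2.12852222  12.29336922] 12.35
```

View pics/d5.png

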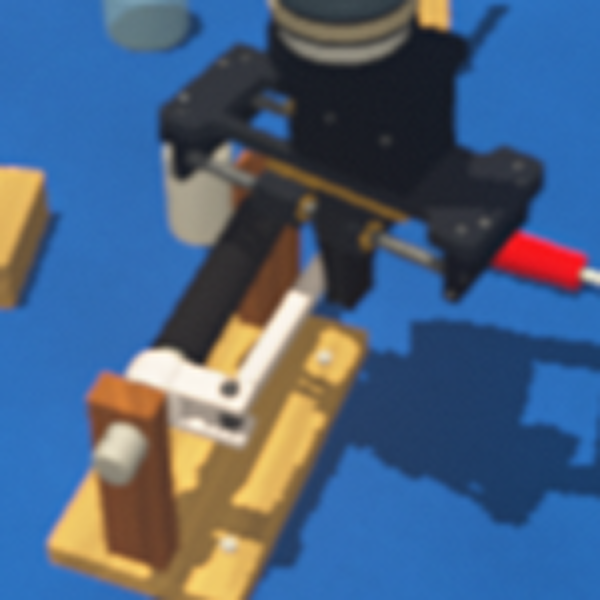

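View pics/s5.png

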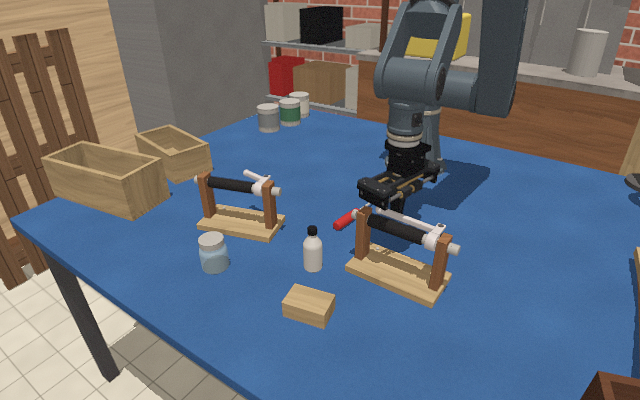

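The picture shows the lever pressed in, with the fingers outside it and nothing else moved. The z force needs explaining, so I'll check the lever angle, the post clearance and where the force acts.

```bash
python3 -c "
from h import *
np.set_printoptions(precision=3,suppress=True)
s=read_state();print('F',s['force'],'M',s['moment'])
P=np.array([.534,.256])
for q in (.30,.33,.36,.40):
  a=np.radians(25.75)-q;u=np.array([-np.sin(a),-np.cos(a)])
  print(q,[(proj('side',np.r_[P+r*u,.127])-[255,180])*4+1.5 for r in(.03,.07,.085)])
for z in(.142,.16): print('post top',z,(proj('scene',np.array([.568,.098,z]))-[325,185])*5+2)
"
```

```text
F [-17.617  -2.129  12.293] M [-0.256  2.635  0.032]
0.3 [array([261.219, 360.504]), array([298.162, 310.136]), array([311.445, 292.026])]
0.33 [array([259.654, 359.91 ]), array([294.592, 308.836]), array([307.146, 290.484])]
0.36 [array([258.067, 359.352]), array([290.975, 307.616]), array([302.792, 289.039])]
0.4 [array([255.917, 358.664]), array([286.084, 306.116]), array([296.909, 287.261])]
post top 0.142 [198.103 114.615]
post top 0.16 [200.181  78.698]
```

```bash
python3 -c "
from h import *
save('side','d6.png',(295,220,355,285),9)"
```

```text
(no output)
```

View pics/d6.png

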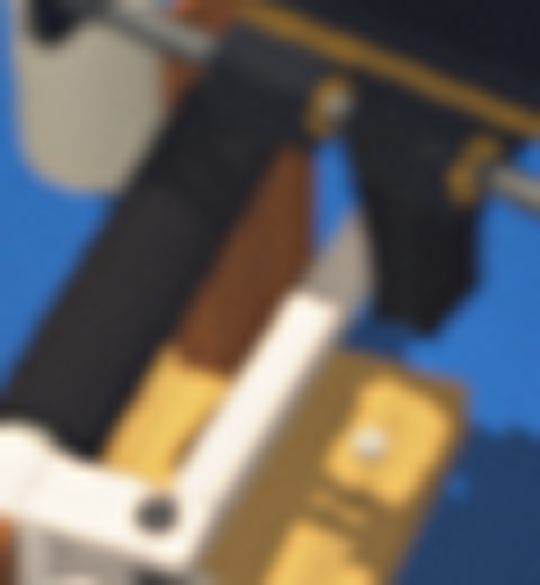

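The lever angle from the picture is about 0.36 rad (at its stop). The post tops are at 0.142 m, well below the gripper body. The moment (2.6 N m over about 15 cm) puts the contact at the fingertips, so the z force is friction there. I'll ease the push slightly while keeping the lever on its stop.

play_rows(plan=[[[-0.03, 0, 0, 0, 0, 0, -1], [-0.03, 0, 0, 0, 0, 0, -1], [0, 0, 0, 0, 0, 0, -1], [0, 0, 0, 0, 0, 0, -1], [0, 0, 0, 0, 0, 0, -1], [0, 0, 0, 0, 0, 0, -1], [0, 0, 0, 0, 0, 0, -1], [0, 0, 0, 0, 0, 0, -1]]])

```text
time_s: 13.2
position: [0.5067, 0.1483, 0.1066]
tcp_rot: [[0.261, 0.965, -0.016], [0.965, -0.261, -0.003], [-0.007, -0.015, -1.0]]
force: [-12.0, -2.2, 7.2]
opening: 0.004
```

```bash
python3 -c "
from rig import *
print(hand_in())"
```

```text
the job is handed in; nothing more can be done
None
```

I pressed the long lever to its stop with the back of the closed fingers, let it spring fully out, then pressed it to the stop again. I handed the job in at about 13 s with the lever still held in.

- **First press:** the fingertips stalled at x ≈ 0.507 m while the force rose to about 14 N in the pressing direction, so the lever was against its stop.
- **Release:** the fingers stood clear with about 0 N on them, and the picture showed the lever back in its starting position.
- **Second press:** it stalled at the same place. The picture puts the lever at about 0.36 rad, with a visible gap between the blade and the bar's grip. The fingers were only on the outer side of the lever, and the other handle and the loose things looked unmoved.
- **Force:** the second press reached about 18 N in the pressing direction, so I eased it to about 12 N and the fingertips stayed where they were. That is still above the 7.5 N the lever needs at its stop. I took no picture after easing.
- **Did not fully match:** there was also an upward force of 7–12 N while pressing, which I put down to friction at the fingertips, since the moment puts the contact there. The stall point was about 4 mm further in than I had worked out, probably because the fingertips are thinner than I assumed.

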